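Roll the tablet's edge strip flat

ROBOT

A 6-joint arm with a two-finger parallel gripper is mounted at the origin on the work surface. World frame = base frame: x ahead of the robot, y to its left, z up, the work surface at z = 0. Lengths are in m, angles in rad, forces in N, time in s.
With the tool pointing down it reaches from about 0.35 to 0.975 m from the base axis. Payload 4.9 kg.
Tool frame: the origin (TCP) lies midway between the tips of the shut fingers; the grasp point (between the pads) lies 19 mm behind it; x points along the fingers, z is the direction in which the jaws open and shut, and the axes are right-handed (so a half turn about x gives the same grasp; the last joint's range is limited). The gripper opens to 85 mm and grips with 20 to 120 N. Pads are 22 mm wide; open, the fingers measure 114 mm over their backs; the gripper's body (76 mm by 85 mm) begins 54 mm behind the grasp point. The pads swing forward as they close: fully open they stand 13 mm farther back than shut.
Start: joints at [-1.256, 0.053, 1.613, -0, 1.476, -0.119], TCP at [0.263, -0.567, 0.231] pointing down, gripper open.
Joint ranges: [-3.01, 3.01], [-1.01, 2.22], [0.06, 2.58], [-1.02, 4.17], [0.09, 2.62], [-3.14, 3.14]. Speed limits (rad/s): [2.57, 2.57, 3.14, 3.14, 3.14, 3.14].

INTERFACE

Orientations are given as a unit quaternion [w, x, y, z].
In Python, from plant import state, cams, workorder, nets gives the robot as it stands.
- The arm moves only by the tool play_rows, never from a script. Its argument "motion" is a list of rows, each a list of 3 entries, a list of its own where there are three numbers: the closure, from -1 (fully open) to 1 (shut), then the shift along the world's x, y, z in m, then the turn about the world's z in rad. A call has 1 to 5 rows; each row is the pose to reach, as a shift and turn from the pose commanded when the call began; what a row does not reach only later rows make up. A row lasts 1/10 s, in which the tool goes at most 50 mm and 8.59 degrees, less where a joint would pass 70% of its speed; a pose out of reach is approached as far as the arm can. A call with a gripper value outside its range is refused whole. The fingers move at their own pace and stop on an object; the grip force is fixed at half the most. Time passes only in rows, so rows that repeat a pose let the fingers close. It gives the time, the measured TCP pose, the force and the opening at its end, in the units of the state.
- state(): the state, without advancing time (a new reading comes with each control period).
- cams.grab_frame(name): name is "side" or "top"; returns (picture, depth): 420x560x3 uint8, red, green, blue; 420x560 float32, m along the optical axis (not along the pixel's ray), 0 where there is no reading.
- cams.camera_info(name): a dict with "K" (3x3 intrinsics, pixels), "rvec" (rotation vector, rad) and "tvec" (3), from world to camera coordinates, as OpenCV has them. Camera axes: x right, y down, z forward; pixel columns grow to the right and rows downward; lengths in m; the calibration is good to about 2 mm. A picture is of the moment at which its call begins. camera_info takes no time and is no camera call.
- workorder.job_done(): hands the job in, once; it reports no verdict.
Trained networks look in the newest picture that a camera, given by its name, has taken for a name from the list of things; names that differ only in an ending like _2 or _b are one class to them, and where a whole thing is asked for, a point or a joint stands for the part that bears it (a point fixed in the world has none). Each returns a list of dicts, best first, with "score" (0 to 1); they miss things now and then, are a little off and sometimes report something else, mostly with a low value. They report only what shows in the picture. A call takes as long as a camera call. They do not tell look-alikes from the thing itself.
- nets.recognise(camera, target): "at" ([x, y, z] in m, in world coordinates, good to about 4 mm: the middle of the surface that is visible of it).
- nets.landmark_of(camera, target): "at" ([x, y, z] in m, in world coordinates, good to about 4 mm: a listed point, or the origin of a listed thing).
The state is a dict: "time": time; "joint_pos": joint angles; "joint_vel": joint speeds; "joint_efforts": joint torques, N m; "tool_pos": TCP position; "tool_rot": TCP orientation; "contact_force": force on the tool from outside, world axes, zero at the start; "ft_torque": the same for the moment, N m; "gripper_width": opening from 0.0 (shut) to 1.0 (fully open).
Only numpy, scipy, OpenCV 4.12 (cv2) and the standard library are available. Lean on these libraries where they do the work, as an engineer would, in place of code of your own. Each camera call takes 0.05 s, during which the arm holds its last target.

TASK

Take the hand roller from its stand and roll its wheel along the tablet's edge strip with firm, even pressure, about 16 N and never more than 28 N, until the strip is pressed fully home along its whole length. Press the strip with the roller only, not with the gripper, then stand the roller back upright in its stand and let go. Leave the other things on the bench alone.

Things in the scene. Friction and masses are not known exactly. Their poses are not given: they have to be found in the camera images.
- roller: Hand roller standing upright in its stand, 105 mm tall, 340 g. Origin: lowest point of its wheel, below the handle's centre line; z up along the handle, y along the wheel's axle, x the way it rolls. Rubber wheel 40 mm in diameter, 22 mm wide, between two fork plates (34 mm over their outsides, 18 mm along x, down to 12 mm above the origin). Guard disc 68 mm wide, 48 to 53 mm above the origin.
- roller_grip (a point): Middle of the roller's square wooden handle, where to grip it: 76 mm above the roller's origin, so that the fingertips are just above the guard disc; a light grip slips down the handle until they rest on the disc. The handle is 24 x 24 mm, its sides along the roller's x and y, from 53 to 105 mm above the roller's origin.
- wheel (a joint): Turn of the roller's wheel in rad, 0 at the start; either sign as it rolls one way or the other, 20 mm of travel per rad.
- stand: White square holder fixed to the bench, 74 x 74 x 64 mm, with a 50 x 50 mm pocket open on top. Origin: centre of its underside. Wheel and fork hang in the pocket, 5 to 8 mm to spare on each side if turned square to it (within 0.1 rad, any quarter turn), and the guard disc lies on the rim: the roller's origin is then 16 mm above the stand's.
- cradle: Aluminium base of the repair cradle, 170 x 220 x 32 mm, fixed to the bench. Origin: centre of its underside. On it a padded bed carries a black tablet, 112 x 196 mm, screen up, and along the tablet's long edge, at x = -55 mm and parallel to the cradle's y, the edge strip: a row of seven grey snap-in clips, each 24 mm long and 12 mm wide, 25 mm from centre to centre, 174 mm in all.
- strip_mid (a point): Middle of the strip, at the nominal height of the seated strip's top, 63 mm above the bench. The bed's height (2 to 30 mm above nominal) and its slope along the strip (up to 0.08 rad either way, 7 mm at the strip's ends) differ each time and are not reported: find them by feel. The padded bed gives about 1 mm per 15 N. A seated clip's top is 3 mm above the screen.
- strip_end_a (a point): Outer end of the strip at clip1 (the cradle's -y end), on the strip's centre line, at the nominal 63 mm above the bench. A clip standing proud is 3.5 to 5 mm higher than when seated. It goes down stiffly (7 N, more if hurried; 16 N seats it well at 40 mm/s) and stays where it is pushed.
- strip_end_b (a point): The other outer end of the strip, at clip7 (the cradle's +y end), on the centre line, at the nominal 63 mm above the bench.
- multimeter: Bystander: orange multimeter lying flat, 140 x 72 x 35 mm, origin under its centre.
- bin: Bystander: clear parts bin, 100 x 140 x 50 mm, origin under its centre.
- jar: Bystander: amber jar, 56 mm in diameter, 70 mm tall, origin under its centre.
- tweezers: Bystander: steel tweezers lying flat, 130 mm long along y, 8 mm high, origin under the centre.
- clip1 (a joint): How far clip 1 of the strip (counted from strip_end_a; its centre is 12.5 mm from there) has been pressed down, in m: 0 to 0.0015 at the start (standing proud), 0.005 fully seated.
- clip2 (a joint): How far clip 2 of the strip (counted from strip_end_a; its centre is 37.5 mm from there) has been pressed down, in m: 0 to 0.0015 at the start (standing proud), 0.005 fully seated.
- clip3 (a joint): How far clip 3 of the strip (counted from strip_end_a; its centre is 62.5 mm from there) has been pressed down, in m: 0 to 0.0015 at the start (standing proud), 0.005 fully seated.
- clip4 (a joint): How far clip 4 of the strip (counted from strip_end_a; its centre is 87.5 mm from there) has been pressed down, in m: 0 to 0.0015 at the start (standing proud), 0.005 fully seated.
- clip5 (a joint): How far clip 5 of the strip (counted from strip_end_a; its centre is 112.5 mm from there) has been pressed down, in m: 0 to 0.0015 at the start (standing proud), 0.005 fully seated.
- clip6 (a joint): How far clip 6 of the strip (counted from strip_end_a; its centre is 137.5 mm from there) has been pressed down, in m: 0 to 0.0015 at the start (standing proud), 0.005 fully seated.
- clip7 (a joint): How far clip 7 of the strip (counted from strip_end_a; its centre is 162.5 mm from there) has been pressed down, in m: 0 to 0.0015 at the start (standing proud), 0.005 fully seated.
Not all that is in view belongs to the job. Leave any green look-alike of the stand alone. Leave any turquoise look-alike of the roller alone.

How it is judged:
On the way, in this order (a step that is already met when the one before it is completed fails the run):
1. the roller is lifted out of its stand (z of roller in the frame of stand above 0.05 m), for 0.1 s.
2. the wheel has rolled along the strip under pressure: it bears on the cradle with over 4 N and has turned at least 2.5 rad (50 mm) one way (contact force between roller and cradle above 4 N and (value of joint wheel above 2.5 rad or value of joint wheel below -2.5 rad)), for 0.05 s.
At the end, for the whole second after the job is handed in: All seven clips are pressed down at least 3.5 mm of their 5 mm, and the roller stands released, upright within 0.1 rad and at rest in its stand: within 10 mm of the stand's centre, at its resting height within 5 mm (value of joint each of clip1, clip2, clip3, clip4, clip5, clip6, clip7 above 0.0035 m and horizontal distance between roller and stand below 0.01 m and z of roller in the frame of stand between 0.011 and 0.021 m and angle between roller's own z axis and vertical below 0.1 rad and linear speed of roller below 0.02 m/s); the robot touches nothing.
It fails at once if the roller presses on the tablet or cradle with more than 28 N (contact force between roller and cradle above 28 N).
It fails at once if the gripper or arm presses on the strip, tablet or cradle (contact force between any of the fingers, the arm and cradle above 2 N).
It fails at once if the multimeter, parts bin, jar or tweezers are moved more than 20 mm (distance of any of multimeter, bin, jar, tweezers from where it was at the start of the episode above 0.02 m).
It also fails if it takes over 72 s, if anything falls off the work surface, if the arm or the gripper's body presses on something with over 40 N, if the wrist force passes 120 N, or if a joint passes its speed limit or range.

## Working session

There is one attempt and no reset: what is moved stays moved. The work goes in short steps, Python scripts to look and compute and a tool call to move; the robot and the scene stay as the last step left them, time stands still between calls to the robot, and variables do not carry over. Pictures are saved under pics/ and viewed, and the job is handed in when it is done.

Besides the shell and the picture viewer there is one more tool, called after "Call:" in YAML: its name, and indented under it one key for each argument. play_rows: Moves the arm, as the interface text tells. Its arguments: {"type":"object","properties":{"motion":{"type":"array","items":{"type":"array"}}},"required":["motion"]}

```bash
ls; mkdir -p pics; cat > h.py <<'E'
import numpy as np, cv2
from plant import state, cams, workorder, nets
def save(name,fn):
    im,d=cams.grab_frame(name); cv2.imwrite('pics/'+fn+'.png',im[:,:,::-1]); np.save('pics/'+fn+'.npy',d); return im,d
def unproj(name,u,v,d):
    c=cams.camera_info(name);K=np.array(c['K']);R=cv2.Rodrigues(np.array(c['rvec'],float))[0];t=np.array(c['tvec'],float).ravel()
    u=np.asarray(u,float);v=np.asarray(v,float)
    p=np.stack([(u-K[0,2])/K[0,0]*d,(v-K[1,2])/K[1,1]*d,d],-1)
    return (p-t)@R
def proj(name,p):
    c=cams.camera_info(name)
    return cv2.projectPoints(np.array(p,float).reshape(-1,3),np.array(c['rvec'],float),np.array(c['tvec'],float),np.array(c['K'],float),None)[0].reshape(-1,2)
E
python3 - <<'E'
from h import *
for c in ['top','side']:
    save(c,c+'0')
    for t in ['roller','stand','cradle','roller_grip','strip_mid','strip_end_a','strip_end_b']:
        for f in (nets.landmark_of,):
            for r in f(c,t): print(c,t,np.round(r['at'],3),round(r['score'],2),proj(c,r['at']).round()[0])
s=state();print(s)
E
```

```text
pics
top roller [0.543 0.166 0.015] 0.67 [226. 228.]
top stand [ 0.405  0.232 -0.002] 0.96 [206. 270.]
top stand [ 0.543  0.164 -0.   ] 0.78 [228. 228.]
top cradle [ 0.572 -0.261  0.001] 0.65 [355. 222.]
top roller_grip [0.542 0.163 0.094] 0.9 [224. 227.]
top roller_grip [0.68  0.206 0.075] 0.68 [213. 184.]
top strip_mid [ 0.523 -0.264  0.061] 0.81 [359. 236.]
top strip_end_a [ 0.504 -0.184  0.06 ] 0.87 [334. 241.]
top strip_end_a [ 0.545  0.165 -0.   ] 0.75 [227. 228.]
top strip_end_a [ 0.536 -0.356  0.065] 0.62 [388. 232.]
top strip_end_a [ 0.37   0.023 -0.001] 0.57 [269. 281.]
top strip_end_b [ 0.504 -0.184  0.06 ] 0.87 [334. 241.]
top strip_end_b [ 0.545  0.165 -0.   ] 0.75 [227. 228.]
top strip_end_b [ 0.536 -0.356  0.065] 0.62 [388. 232.]
top strip_end_b [ 0.37   0.023 -0.001] 0.57 [269. 281.]
side roller [0.539 0.165 0.017] 0.82 [258. 275.]
side roller [ 0.683  0.206 -0.001] 0.79 [204. 266.]
side stand [0.547 0.167 0.004] 0.87 [254. 278.]
side stand [ 0.41   0.232 -0.001] 0.71 [284. 323.]
side cradle [ 0.579 -0.259 -0.002] 0.87 [330. 201.]
side roller_grip [0.677 0.209 0.076] 
[... 294 characters left out ...]
201.]
{'time': 0.8, 'joint_pos': array([-1.25600010e+00,  5.26884832e-02,  1.61290174e+00, -2.76503407e-06,
        1.47600461e+00, -1.18992608e-01]), 'joint_vel': array([-0.00077064,  0.00293981,  0.00198128,  0.00079934,  0.00101726,
       -0.00191507]), 'joint_efforts': array([ 1.84445700e-03, -3.93639350e+01, -3.70443070e+01,  2.05501715e-05,
        5.01926370e-04,  1.26105496e-05]), 'tool_pos': array([ 0.2626922 , -0.56709063,  0.23130968]), 'tool_rot': array([ 0.595883  ,  0.38068597,  0.59588542, -0.3806865 ]), 'contact_force': array([-0.06011654,  0.0584265 , -0.82653025]), 'ft_torque': array([ 2.05947600e-03,  3.95043486e-02, -9.79458223e-05]), 'gripper_width': 1.0007065535325232}
```

View pics/top0.png

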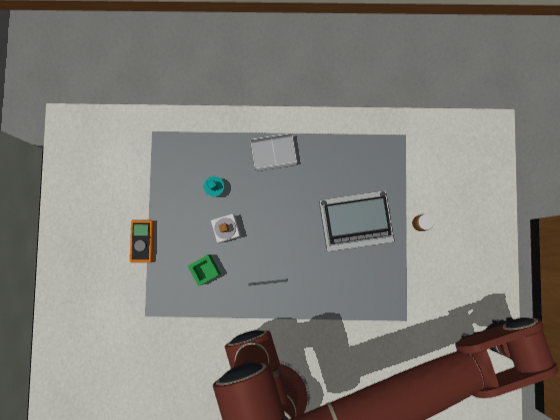

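View pics/side0.png

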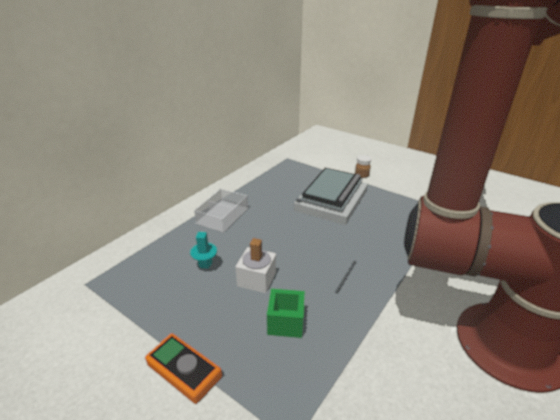

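```bash
python3 - <<'E'
import cv2,numpy as np
a=cv2.imread('pics/top0.png');b=cv2.imread('pics/side0.png')
x=cv2.resize(a[160:300,180:280],None,fx=4,fy=4,interpolation=2)
y=cv2.resize(b[220:360,170:310],None,fx=4,fy=4,interpolation=2)
cv2.imwrite('pics/crop0.png',np.hstack([x,y])[:, :800])
x=cv2.resize(a[180:290,290:430],None,fx=5,fy=5,interpolation=2);cv2.imwrite('pics/crop1.png',x)
E
```

```text
(no output)
```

View pics/crop0.png

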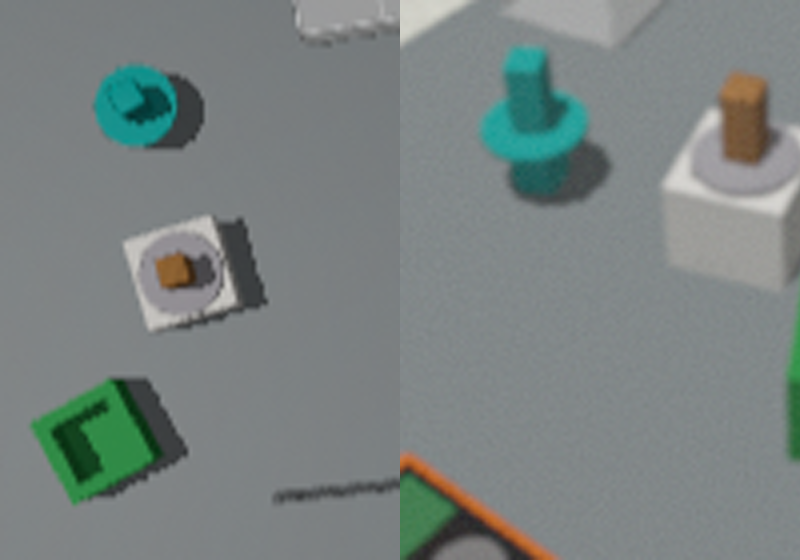

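View pics/crop1.png

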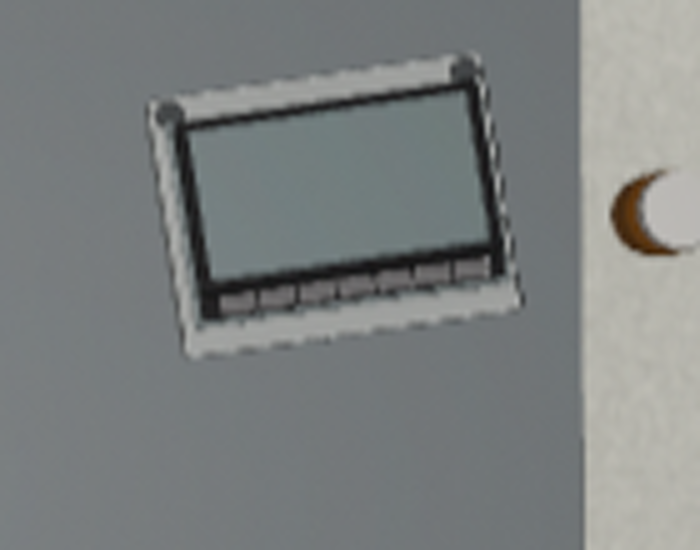

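Candidates:
- **Roller:** the brown handle in the white stand at top (226,228). The turquoise one at (213,184) is the look-alike.
- **Stand:** the white one at (226,228). The green one at (206,270) is the look-alike.

I choose brown and white, which the crop confirms. The strip is the grey clip row on the cradle, top (334,241) to (388,232). Next I measure yaws and heights.

```bash
python3 - <<'E'
from h import *
from scipy.spatial.transform import Rotation as R
s=state();q=s['tool_rot'];M=R.from_quat([q[1],q[2],q[3],q[0]]).as_matrix();print('tool axes x,y,z cols\n',M.round(3))
for c in ['top','side']:
    im=cv2.imread(f'pics/{c}0.png')[:,:,::-1].astype(int);d=np.load(f'pics/{c}0.npy')
    v,u=np.mgrid[:420,:560];P=unproj(c,u,v,d)
    print(c,'campos',unproj(c,np.array([280.]),np.array([210.]),np.array([0.])),'bench z',np.median(P[200:215,290:305,2]) if c=='top' else '')
    near=(np.hypot(P[...,0]-.543,P[...,1]-.165)<.075)
    # stand top
    white=near&(im.min(-1)>150)&(abs(P[...,2]-.064)<.008)
    X=P[white][:,:2].astype(np.float32)
    print(' stand rim',len(X),cv2.minAreaRect(X*1000), 'z',np.median(P[white][:,2]))
    br=near&(im[...,0]-im[...,2]>50)&(P[...,2]>.112)
    Y=P[br];print(' handle top',len(Y),Y.mean(0).round(4),cv2.minAreaRect((Y[:,:2]*1000).astype(np.float32)) if len(Y)>3 else '')
    gb=near&(abs(P[...,2]-.067)<.006)&(im.min(-1)<175)&(im[...,2]-im[...,0]>-10);G=P[gb];print(' disc',len(G),G.mean(0).round(4))
    cr=(abs(P[...,0]-.57)<.16)&(abs(P[...,1]+.26)<.16)&(P[...,2]>.022)
    C=P[cr];print(' cradle',len(C),cv2.minAreaRect((C[:,:2]*1000).astype(np.float32)))
    # heights in cradle frame
    yaw=.184;e=np.array([np.cos(yaw),np.sin(yaw)]);n=np.array([-np.sin(yaw),np.cos(yaw)])
    Q=P[...,:2]-np.array([.575,-.26]);a=Q@e;b=Q@n
    for lo,hi in [(-.065,-.045),(-.035,-.02),(-.02,0),(0,.02),(.02,.045)]:
        print(a[0,0].round(1),lo,[ (round(float(np.median(P[k][:,2])),4),int(k.sum())) for y in np.arange(-.0875,.0876,.025) for k in [(a>lo)&(a<hi)&(abs(b-y)<.0125)&(d>0)] if k.sum()])
E
```

```text
tool axes x,y,z cols
 [[-0.     0.907  0.42 ]
 [ 0.     0.42  -0.907]
 [-1.    -0.    -0.   ]]
top campos [[ 0.46238349 -0.0241333   1.58597592]] bench z 0.0007839644532637531
 stand rim 179 ((542.2764892578125, 166.64341735839844), (73.32768249511719, 73.22747802734375), 17.849401473999023) z 0.063835688644308
 handle top 50 [0.5404 0.1651 0.12  ] ((540.8170776367188, 165.14279174804688), (21.63259506225586, 20.88613510131836), 18.81671142578125)
 disc 308 [0.5425 0.1633 0.0673]
 cradle 3494 ((575.2442626953125, -259.3551025390625), (170.4579620361328, 221.2588348388672), 9.284740447998047)
1.4 -0.065 [(0.0595, 39), (0.0652, 49), (0.0667, 49), (0.0667, 49), (0.0662, 50), (0.0653, 52), (0.0667, 48), (0.0583, 51)]
1.4 -0.035 [(0.063, 33), (0.063, 39), (0.0637, 35), (0.0629, 37), (0.0623, 34), (0.0618, 38), (0.0628, 36), (0.0625, 39)]
1.4 -0.02 [(0.0639, 44), (0.0633, 47), (0.0629, 50), (0.0631, 49), (0.0624, 50), (0.0626, 47), (0.0633, 49), (0.0618, 52)]
1.4 0 [(0.0624, 43), (0.0642, 48), (0.0631, 50), (0.063, 49), (0.0624, 47), (0.0636, 49), (0.0633, 51), (0.0617, 50)]
1.4 0.02 [(0.0
[... 494 characters left out ...]
.9790649414062, -257.5877990722656), (170.576171875, 225.1610870361328), 9.366328239440918)
1.2 -0.065 [(0.0599, 19), (0.0651, 32), (0.0649, 30), (0.0614, 33), (0.0651, 39), (0.0615, 40), (0.058, 41), (0.0549, 78)]
1.2 -0.035 [(0.0615, 16), (0.0622, 16), (0.063, 18), (0.0624, 19), (0.0628, 17), (0.0625, 23), (0.0625, 23), (0.058, 48)]
1.2 -0.02 [(0.0626, 17), (0.0628, 23), (0.0632, 25), (0.0631, 22), (0.0627, 30), (0.0628, 29), (0.0624, 27), (0.0575, 67)]
1.2 0 [(0.0629, 16), (0.0622, 22), (0.0625, 23), (0.0628, 22), (0.0623, 26), (0.0629, 24), (0.0629, 30), (0.0574, 69)]
1.2 0.02 [(0.0625, 23), (0.0625, 25), (0.0628, 31), (0.0627, 32), (0.0623, 32), (0.0625, 32), (0.0624, 35), (0.0565, 88)]
```

Call:
play_rows:
  motion:
    - [-1,[0.017,0.045,0],-0.06]
    - [-1,[0.034,0.09,0],-0.12]
    - [-1,[0.051,0.135,0],-0.12]
    - [-1,[0.068,0.18,0],-0.12]
    - [-1,[0.085,0.224,0],-0.12]

```text
time: 1.3
tool_pos: [0.348, -0.3413, 0.2314]
tool_rot: [0.572, 0.416, 0.572, -0.416]
contact_force: [0.1, -0.0, -0.4]
gripper_width: 1.001
```

Call:
play_rows:
  motion:
    - [-1,[0.017,0.045,0],0]
    - [-1,[0.034,0.09,0],0]
    - [-1,[0.051,0.135,0],0]
    - [-1,[0.068,0.18,0],0]
    - [-1,[0.085,0.224,0],0]

```text
time: 1.8
tool_pos: [0.4331, -0.1172, 0.2317]
tool_rot: [0.572, 0.416, 0.571, -0.416]
contact_force: [1.2, -1.0, -0.3]
gripper_width: 1.002
```

Call:
play_rows:
  motion:
    - [-1,[0.017,0.045,0],0]
    - [-1,[0.034,0.09,0],0]
    - [-1,[0.051,0.135,0],0]
    - [-1,[0.068,0.18,0],0]
    - [-1,[0.085,0.224,0],0]

```text
time: 2.3
tool_pos: [0.5181, 0.1071, 0.2316]
tool_rot: [0.572, 0.416, 0.572, -0.415]
contact_force: [1.2, -0.7, -0.3]
gripper_width: 1.0
```

Call:
play_rows:
  motion:
    - [-1,[0.0115,0.03,0],0]
    - [-1,[0.023,0.06,-0.02],0]
    - [-1,[0.023,0.06,-0.06],0]
    - [-1,[0.023,0.06,-0.1],0]
    - [-1,[0.023,0.06,-0.12],0]

```text
time: 2.8
tool_pos: [0.5383, 0.165, 0.1071]
tool_rot: [0.571, 0.414, 0.574, -0.417]
contact_force: [-0.1, 0.4, -0.2]
gripper_width: 1.0
```

```bash
python3 - <<'E'
from h import *
a,_=save('top','top1');b,_=save('side','side1')
x=cv2.resize(a[180:280,170:280],None,fx=4,fy=4,interpolation=2)
y=cv2.resize(b[210:310,200:300],None,fx=4,fy=4,interpolation=2)
cv2.imwrite('pics/crop2.png',np.hstack([x,y])[:,:800,::-1])
E
```

```text
(no output)
```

View pics/crop2.png

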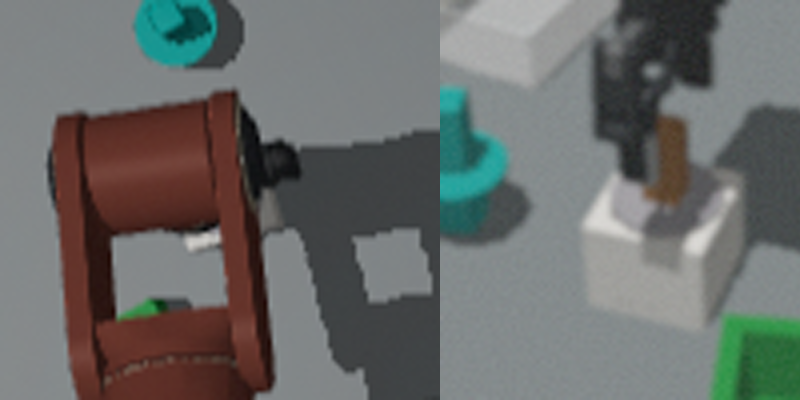

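The side crop shows the handle, at crop (668,160), between the open fingers. I lower and close.

Call:
play_rows:
  motion:
    - [-1,[0,0,-0.02],0]
    - [-1,[0,0,-0.036],0]
    - [-1,[0,0,-0.036],0]
    - [-0.3,[0,0,-0.036],0]
    - [0.2,[0,0,-0.036],0]

```text
time: 3.4
tool_pos: [0.5416, 0.165, 0.0767]
tool_rot: [0.572, 0.416, 0.571, -0.415]
contact_force: [0.1, 0.6, -0.4]
gripper_width: 0.692
```

Call:
play_rows:
  motion:
    - [0.6,[0,0,0],0]
    - [1,[0,0,0],0]
    - [1,[0,0,0],0]
    - [1,[0,0,0],0]
    - [1,[0,0,0],0]

```text
time: 3.9
tool_pos: [0.5414, 0.1649, 0.0762]
tool_rot: [0.572, 0.416, 0.572, -0.415]
contact_force: [0.1, -1.3, 3.7]
gripper_width: 0.27
```

Call:
play_rows:
  motion:
    - [1,[0,0,0],0]
    - [1,[0,0,0],0]

```text
time: 4.1
tool_pos: [0.5413, 0.1649, 0.0762]
tool_rot: [0.572, 0.416, 0.572, -0.415]
contact_force: [0.3, -0.6, 5.6]
gripper_width: 0.277
```

Call:
play_rows:
  motion:
    - [1,[0,0,0.01],0]
    - [1,[0,0,0.03],0]
    - [1,[0,0,0.06],0]
    - [1,[0,0,0.09],0]
    - [1,[0,0,0.13],0]

```text
time: 4.6
tool_pos: [0.5382, 0.1647, 0.203]
tool_rot: [0.57, 0.414, 0.574, -0.417]
contact_force: [0.3, 0.3, -4.2]
gripper_width: 0.278
```

Call:
play_rows:
  motion:
    - [1,[0,0,0.02],0]
    - [1,[0,0,0.02],0]

```text
time: 4.8
tool_pos: [0.5421, 0.1654, 0.2288]
tool_rot: [0.573, 0.417, 0.571, -0.414]
contact_force: [0.2, 0.4, -3.7]
gripper_width: 0.271
```

```bash
python3 - <<'E'
from h import *
b,d=save('side','side2')
u,v=proj('side',[.541,.165,.19])[0].astype(int)
cv2.imwrite('pics/crop3.png',cv2.resize(b[v-45:v+55,u-60:u+60],None,fx=6,fy=6,interpolation=2)[:,:,::-1])
print(u,v,state()['contact_force'],state()['tool_pos'])
E
```

```text
254 216 [-0.527708    0.5896701  -4.46742887] [0.54082579 0.16507529 0.22586576]
```

View pics/crop3.png

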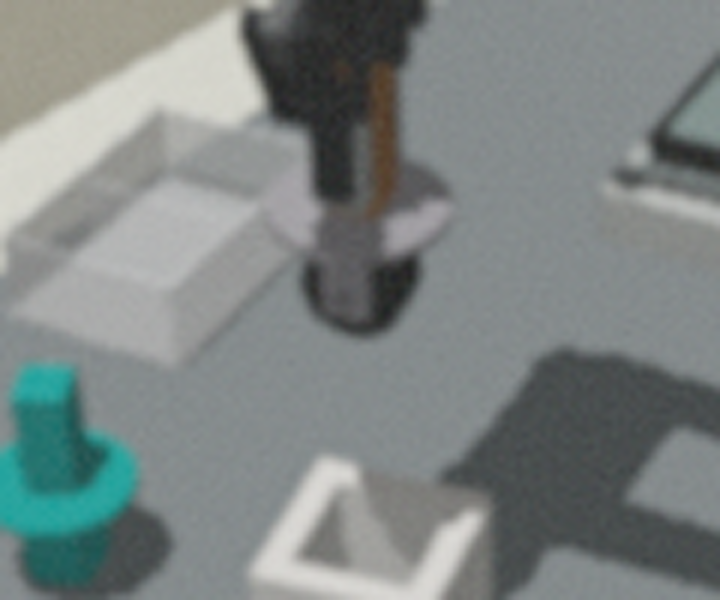

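The side crop shows the grey fork plate nearly face-on at (349,270), with the round wheel at (362,285) behind it. So the roller's x axis is at about 18° and the jaws sit along the axle. I'll put the roller back and regrip a quarter turn round, so the jaws carry the rolling drag. First I check the joint 6 room.

```bash
python3 - <<'E'
from h import *
s=state();print(s['joint_pos'].round(3),s['time'])
E
```

```text
[ 0.165 -0.086  1.759  0.     1.467  1.421] 4.85
```

Call:
play_rows:
  motion:
    - [1,[0,0,-0.03],0]
    - [1,[0,0,-0.06],0]
    - [1,[0,0,-0.085],0]
    - [1,[0,0,-0.095],0]
    - [1,[0,0,-0.1],0]

```text
time: 5.35
tool_pos: [0.5384, 0.1646, 0.1216]
tool_rot: [0.57, 0.414, 0.574, -0.417]
contact_force: [0.4, 0.5, -3.2]
gripper_width: 0.273
```

Call:
play_rows:
  motion:
    - [1,[0,0,-0.015],0]
    - [1,[0,0,-0.03],0]
    - [1,[0,0,-0.042],0]
    - [1,[0,0,-0.047],0]
    - [1,[0,0,-0.049],0]

```text
time: 5.85
tool_pos: [0.5406, 0.1649, 0.0762]
tool_rot: [0.572, 0.416, 0.572, -0.416]
contact_force: [-6.6, -1.0, 6.8]
gripper_width: 0.277
```

Call:
play_rows:
  motion:
    - [0.2,[0,0,0],0]
    - [-0.5,[0,0,0],0]
    - [-1,[0,0,0],0]
    - [-1,[0,0,0.0],0]
    - [-1,[0,0,0.005],0]

```text
time: 6.35
tool_pos: [0.5404, 0.1649, 0.0811]
tool_rot: [0.572, 0.416, 0.572, -0.416]
contact_force: [-0.3, -0.2, 0.6]
gripper_width: 0.996
```

Call:
play_rows:
  motion:
    - [-1,[0,0,0.02],0.1]
    - [-1,[0,0,0.02],0.24]
    - [-1,[0,0,0.02],0.38]
    - [-1,[0,0,0.02],0.52]
    - [-1,[0,0,0.02],0.66]

```text
time: 6.85
tool_pos: [0.5409, 0.165, 0.1019]
tool_rot: [0.677, 0.206, 0.676, -0.206]
contact_force: [-1.3, 1.1, 0.4]
gripper_width: 1.003
```

Call:
play_rows:
  motion:
    - [-1,[0,0,0],0.14]
    - [-1,[0,0,0],0.28]
    - [-1,[0,0,0],0.42]
    - [-1,[0,0,0],0.56]
    - [-1,[0,0,0],0.7]

```text
time: 7.35
tool_pos: [0.5409, 0.1649, 0.1019]
tool_rot: [0.706, -0.038, 0.706, 0.038]
contact_force: [-0.1, -0.2, -0.6]
gripper_width: 1.001
```

Call:
play_rows:
  motion:
    - [-1,[0,0,0],0.14]
    - [-1,[0,0,0],0.21]
    - [-1,[0,0,0],0.21]
    - [-1,[0,0,0],0.21]

```text
time: 7.75
tool_pos: [0.5409, 0.1649, 0.1017]
tool_rot: [0.699, -0.11, 0.698, 0.11]
contact_force: [-0.6, 0.9, 1.0]
gripper_width: 0.996
```

```bash
python3 - <<'E'
from h import *
b,d=save('side','side3')
u,v=proj('side',[.541,.165,.1])[0].astype(int)
cv2.imwrite('pics/crop4.png',cv2.resize(b[v-45:v+55,u-60:u+60],None,fx=6,fy=6,interpolation=2)[:,:,::-1])
s=state();print(s['contact_force'],s['tool_pos'],s['tool_rot'],s['joint_pos'])
for r in nets.landmark_of('side','roller_grip'): print(r)
E
```

```text
[0.250285   0.57169843 0.4225174 ] [0.54080948 0.16494106 0.10159728] [ 0.69866881 -0.1097504   0.69840304  0.10977226] [ 1.64400445e-01  2.76789818e-02  1.86392547e+00  2.91837041e-05
  1.24961210e+00 -1.47321134e-01]
{'at': [0.5378, 0.165, 0.095], 'score': 0.69}
{'at': [0.676, 0.2073, 0.0776], 'score': 0.69}
```

View pics/crop4.png

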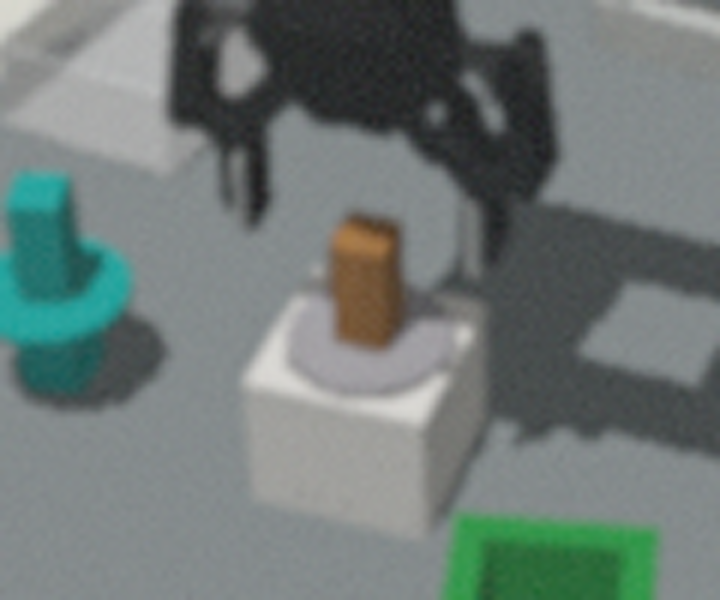

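The roller is standing square in its stand with the open jaws straddling the handle at crop (365,280). I regrip.

Call:
play_rows:
  motion:
    - [-1,[0,0,-0.012],0]
    - [-1,[0,0,-0.025],0]
    - [-0.3,[0,0,-0.025],0]
    - [0.3,[0,0,-0.025],0]
    - [1,[0,0,-0.025],0]

```text
time: 8.35
tool_pos: [0.5408, 0.1649, 0.0763]
tool_rot: [0.698, -0.11, 0.698, 0.11]
contact_force: [0.0, 0.3, -0.5]
gripper_width: 0.513
```

Call:
play_rows:
  motion:
    - [1,[0,0,0],0]
    - [1,[0,0,0],0]
    - [1,[0,0,0],0]
    - [1,[0,0,0],0]

```text
time: 8.75
tool_pos: [0.5411, 0.165, 0.077]
tool_rot: [0.699, -0.11, 0.698, 0.11]
contact_force: [0.4, -0.2, 2.5]
gripper_width: 0.278
```

Call:
play_rows:
  motion:
    - [1,[0,0,0.01],0]
    - [1,[0,0,0.03],0]
    - [1,[0,0,0.06],0]
    - [1,[0,0,0.09],0]
    - [1,[0,0,0.12],0]

```text
time: 9.25
tool_pos: [0.5398, 0.1648, 0.1966]
tool_rot: [0.698, -0.11, 0.699, 0.11]
contact_force: [0.3, 0.3, -3.9]
gripper_width: 0.272
```

Call:
play_rows:
  motion:
    - [1,[0,0,0.03],0]
    - [1,[0,0,0.03],0]

```text
time: 9.45
tool_pos: [0.543, 0.1653, 0.2315]
tool_rot: [0.702, -0.11, 0.695, 0.11]
contact_force: [0.6, 0.9, -3.0]
gripper_width: 0.275
```

```bash
python3 - <<'E'
from h import *
b,d=save('side','side4')
u,v=proj('side',[.541,.165,.19])[0].astype(int)
cv2.imwrite('pics/crop5.png',cv2.resize(b[v-45:v+55,u-60:u+60],None,fx=6,fy=6,interpolation=2)[:,:,::-1])
s=state();print(s['contact_force'],s['tool_pos'],s['time'],s['ft_torque'])
E
```

```text
[ 0.37936965  0.34359837 -4.32635081] [0.54168647 0.16509158 0.22830176] 9.5 [-0.00724228  0.01831252  0.00845205]
```

View pics/crop5.png

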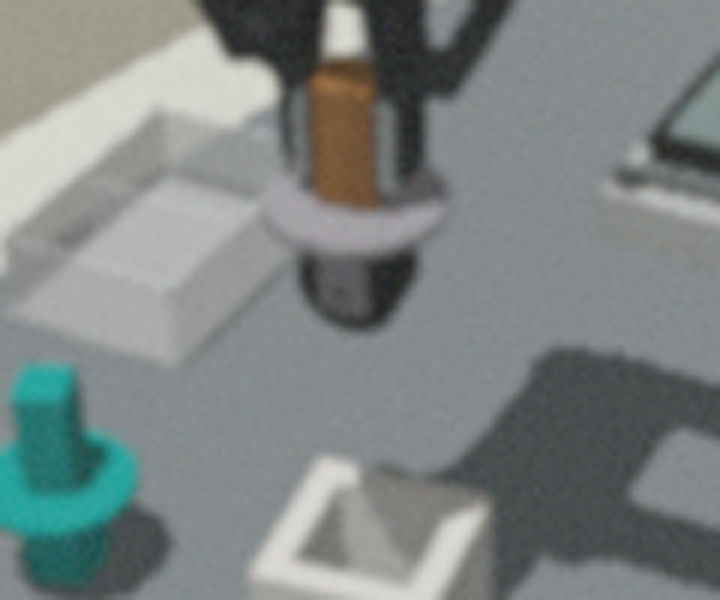

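Call:
play_rows:
  motion:
    - [1,[-0.003,-0.02,0],-0.14]
    - [1,[-0.006,-0.05,0],-0.28]
    - [1,[-0.009,-0.08,0],-0.42]
    - [1,[-0.012,-0.11,0],-0.56]
    - [1,[-0.014,-0.14,0],-0.7]

```text
time: 10.0
tool_pos: [0.5247, 0.024, 0.2226]
tool_rot: [0.692, 0.138, 0.695, -0.138]
contact_force: [0.5, 0.2, -3.2]
gripper_width: 0.273
```

Call:
play_rows:
  motion:
    - [1,[-0.003,-0.03,0],-0.14]
    - [1,[-0.006,-0.06,0],-0.28]
    - [1,[-0.009,-0.09,0],-0.42]
    - [1,[-0.012,-0.12,0],-0.56]
    - [1,[-0.014,-0.15,0],-0.7]

```text
time: 10.5
tool_pos: [0.5108, -0.1257, 0.2226]
tool_rot: [0.602, 0.367, 0.606, -0.368]
contact_force: [0.3, 0.3, -3.7]
gripper_width: 0.27
```

Call:
play_rows:
  motion:
    - [1,[-0.002,-0.03,0],-0.14]
    - [1,[-0.0045,-0.06,-0.01],-0.28]
    - [1,[-0.0045,-0.069,-0.03],-0.319]
    - [1,[-0.0045,-0.069,-0.05],-0.319]
    - [1,[-0.0045,-0.069,-0.06],-0.319]

```text
time: 11.0
tool_pos: [0.5054, -0.1931, 0.1607]
tool_rot: [0.536, 0.457, 0.542, -0.458]
contact_force: [-0.4, 0.2, -4.1]
gripper_width: 0.273
```

Call:
play_rows:
  motion:
    - [1,[0,0,0],0]
    - [1,[0,0,0],0]
    - [1,[0,0,0],0]

```text
time: 11.3
tool_pos: [0.5088, -0.1941, 0.1673]
tool_rot: [0.54, 0.457, 0.539, -0.457]
contact_force: [-1.0, 0.1, -2.9]
gripper_width: 0.274
```

```bash
python3 - <<'E'
from h import *
from scipy.spatial.transform import Rotation as R
b,d=save('side','side5');a,_=save('top','top5')
u,v=proj('side',[.52,-.24,.1])[0].astype(int)
x=cv2.resize(b[v-50:v+50,u-50:u+50],None,fx=4,fy=4,interpolation=2)
u,v=proj('top',[.52,-.24,.1])[0].astype(int)
y=cv2.resize(a[v-50:v+50,u-50:u+50],None,fx=4,fy=4,interpolation=2)
cv2.imwrite('pics/crop6.png',np.hstack([x,y])[:,:,::-1])
s=state();q=s['tool_rot'];M=R.from_quat([q[1],q[2],q[3],q[0]]).as_matrix()
print(s['contact_force'],s['tool_pos'],s['time'],s['joint_pos'],np.degrees(np.arctan2(M[1,2],M[0,2])))
for t in ('roller','roller_grip'):
  for r in nets.landmark_of('side',t):print(t,r)
E
```

```text
[-0.56937277  0.05687711 -3.613839  ] [ 0.50893409 -0.19417417  0.16765325] 11.4 [-5.01119452e-01 -9.29312219e-02  1.86449966e+00 -1.35636224e-05
  1.36771269e+00  9.04328447e-01] -80.52615169534711
roller {'at': [0.5043, -0.1939, 0.1029], 'score': 0.91}
roller {'at': [0.6787, 0.2016, -0.0036], 'score': 0.71}
roller_grip {'at': [0.5095, -0.1907, 0.184], 'score': 0.62}
roller_grip {'at': [0.572, -0.4775, 0.0036], 'score': 0.36}
```

View pics/crop6.png

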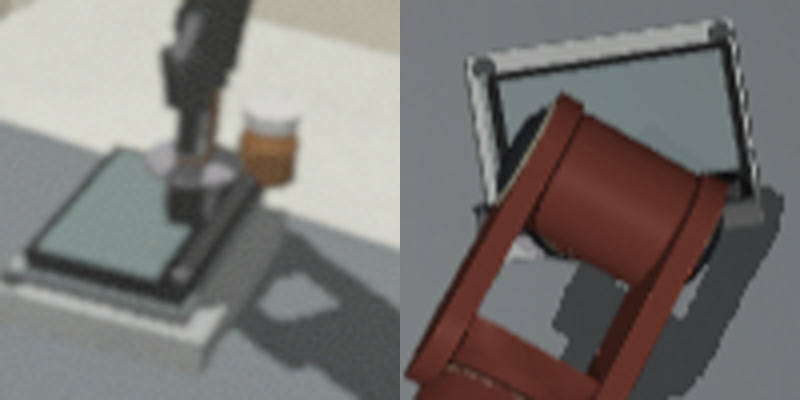

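The wheel hangs over clip 7, side crop (185,205), aligned with the strip. I descend in steps, watching the force (tare about -3.7 N).

Call:
play_rows:
  motion:
    - [1,[0,0,-0.008],0]
    - [1,[0,0,-0.016],0]
    - [1,[0,0,-0.021],0]
    - [1,[0,0,-0.024],0]
    - [1,[0,0,-0.026],0]

```text
time: 12.0
tool_pos: [0.5079, -0.194, 0.1395]
tool_rot: [0.539, 0.457, 0.54, -0.457]
contact_force: [-0.4, -0.4, -3.3]
gripper_width: 0.271
```

Call:
play_rows:
  motion:
    - [1,[0,0,-0.001],0]
    - [1,[0,0,-0.002],0]
    - [1,[0,0,-0.003],0]
    - [1,[0,0,-0.004],0]
    - [1,[0,0,-0.005],0]

```text
time: 12.5
tool_pos: [0.5083, -0.1941, 0.1354]
tool_rot: [0.54, 0.457, 0.539, -0.457]
contact_force: [-0.5, 0.6, -2.8]
gripper_width: 0.277
```

Call:
play_rows:
  motion:
    - [1,[0,0,-0.001],0]
    - [1,[0,0,-0.002],0]
    - [1,[0,0,-0.003],0]
    - [1,[0,0,-0.004],0]

```text
time: 12.9
tool_pos: [0.5082, -0.1941, 0.1312]
tool_rot: [0.539, 0.457, 0.539, -0.457]
contact_force: [-0.5, -0.6, -2.5]
gripper_width: 0.276
```

Call:
play_rows:
  motion:
    - [1,[0,0,-0.0007],0]
    - [1,[0,0,-0.0014],0]
    - [1,[0,0,-0.002],0]

```text
time: 13.2
tool_pos: [0.5086, -0.1946, 0.1305]
tool_rot: [0.54, 0.457, 0.539, -0.457]
contact_force: [-2.9, -0.0, 3.0]
gripper_width: 0.271
```

Call:
play_rows:
  motion:
    - [1,[0,0,-0.0005],0]
    - [1,[0,0,-0.001],0]
    - [1,[0,0,-0.0015],0]

```text
time: 13.5
tool_pos: [0.5085, -0.1944, 0.1283]
tool_rot: [0.54, 0.457, 0.539, -0.457]
contact_force: [-2.1, -0.6, 3.3]
gripper_width: 0.272
```

Call:
play_rows:
  motion:
    - [1,[0,0,-0.0005],0]
    - [1,[0,0,-0.001],0]
    - [1,[0,0,-0.001],0]

```text
time: 13.8
tool_pos: [0.5083, -0.1941, 0.1267]
tool_rot: [0.54, 0.457, 0.539, -0.457]
contact_force: [-1.9, -0.3, 3.6]
gripper_width: 0.276
```

Call:
play_rows:
  motion:
    - [1,[0,0,-0.0005],0]
    - [1,[0,0,-0.001],0]
    - [1,[0,0,-0.001],0]

```text
time: 14.1
tool_pos: [0.5083, -0.1941, 0.1259]
tool_rot: [0.54, 0.457, 0.539, -0.457]
contact_force: [-0.4, -0.4, 3.3]
gripper_width: 0.272
```

Call:
play_rows:
  motion:
    - [1,[0,0,-0.0005],0]
    - [1,[0,0,-0.0005],0]

```text
time: 14.3
tool_pos: [0.5084, -0.1941, 0.1257]
tool_rot: [0.54, 0.457, 0.539, -0.457]
contact_force: [-2.2, 0.1, 5.8]
gripper_width: 0.271
```

Call:
play_rows:
  motion:
    - [1,[0,0,-0.0005],0]
    - [1,[0,0,-0.0005],0]

```text
time: 14.5
tool_pos: [0.5085, -0.1943, 0.1256]
tool_rot: [0.54, 0.457, 0.539, -0.457]
contact_force: [-2.1, -0.5, 6.3]
gripper_width: 0.274
```

Call:
play_rows:
  motion:
    - [1,[0,0,-0.0005],0]
    - [1,[0,0,-0.0005],0]
    - [1,[0,0,-0.0005],0]

```text
time: 14.8
tool_pos: [0.5085, -0.1944, 0.1254]
tool_rot: [0.54, 0.457, 0.539, -0.457]
contact_force: [-2.4, -0.5, 7.8]
gripper_width: 0.272
```

Call:
play_rows:
  motion:
    - [1,[0,0,-0.0005],0]
    - [1,[0,0,-0.0005],0]
    - [1,[0,0,-0.0005],0]

```text
time: 15.1
tool_pos: [0.5086, -0.1946, 0.1253]
tool_rot: [0.54, 0.457, 0.539, -0.457]
contact_force: [-2.4, -0.4, 9.2]
gripper_width: 0.271
```

Call:
play_rows:
  motion:
    - [1,[0,0,-0.0005],0]
    - [1,[0,0,-0.0008],0]
    - [1,[0.0003,-0.002,-0.0008],0]
    - [1,[0.0007,-0.004,-0.0008],0]

```text
time: 15.5
tool_pos: [0.5092, -0.1974, 0.125]
tool_rot: [0.539, 0.458, 0.54, -0.457]
contact_force: [-4.6, 4.6, 14.2]
gripper_width: 0.275
```

Call:
play_rows:
  motion:
    - [1,[0.0005,-0.003,0],0]
    - [1,[0.001,-0.006,0],0]
    - [1,[0.0015,-0.009,0],0]

```text
time: 15.8
tool_pos: [0.5114, -0.2074, 0.1252]
tool_rot: [0.54, 0.457, 0.539, -0.457]
contact_force: [-1.6, 0.4, 10.3]
gripper_width: 0.277
```

Call:
play_rows:
  motion:
    - [1,[0.0005,-0.003,-0.0003],0]
    - [1,[0.001,-0.006,-0.0003],0]
    - [1,[0.0015,-0.009,-0.0003],0]
    - [1,[0.002,-0.012,-0.0003],0]

```text
time: 16.2
tool_pos: [0.5135, -0.22, 0.1252]
tool_rot: [0.541, 0.457, 0.538, -0.457]
contact_force: [-2.8, -0.6, 11.3]
gripper_width: 0.271
```

Call:
play_rows:
  motion:
    - [1,[0.0005,-0.003,0],0]
    - [1,[0.001,-0.006,0],0]
    - [1,[0.0015,-0.009,0],0]
    - [1,[0.002,-0.012,0],0]

```text
time: 16.6
tool_pos: [0.5156, -0.2315, 0.1252]
tool_rot: [0.54, 0.457, 0.539, -0.457]
contact_force: [-1.4, 0.9, 11.8]
gripper_width: 0.273
```

Call:
play_rows:
  motion:
    - [1,[0.0005,-0.003,0],0]
    - [1,[0.0009,-0.006,0],0]
    - [1,[0.0014,-0.009,0],0]
    - [1,[0.0018,-0.012,0],0]
    - [1,[0.0023,-0.015,0],0]

```text
time: 17.1
tool_pos: [0.5181, -0.2464, 0.1252]
tool_rot: [0.54, 0.458, 0.538, -0.457]
contact_force: [-1.7, 5.2, 11.3]
gripper_width: 0.274
```

Call:
play_rows:
  motion:
    - [1,[0.0005,-0.003,0],0]
    - [1,[0.0009,-0.006,0],0]
    - [1,[0.0014,-0.009,0],0]
    - [1,[0.0018,-0.012,0],0]
    - [1,[0.0023,-0.015,0],0]

```text
time: 17.6
tool_pos: [0.5207, -0.2619, 0.1253]
tool_rot: [0.541, 0.458, 0.538, -0.457]
contact_force: [-1.2, -0.1, 10.6]
gripper_width: 0.274
```

Call:
play_rows:
  motion:
    - [1,[0.0004,-0.003,-0.0003],0]
    - [1,[0.0008,-0.006,-0.0003],0]
    - [1,[0.0012,-0.009,-0.0003],0]
    - [1,[0.0016,-0.012,-0.0003],0]
    - [1,[0.002,-0.015,-0.0003],0]

```text
time: 18.1
tool_pos: [0.5229, -0.2755, 0.1253]
tool_rot: [0.54, 0.459, 0.539, -0.456]
contact_force: [-0.3, 4.5, 12.0]
gripper_width: 0.27
```

Call:
play_rows:
  motion:
    - [1,[0.0005,-0.003,0],0]
    - [1,[0.0009,-0.006,0],0]
    - [1,[0.0014,-0.009,0],0]
    - [1,[0.0018,-0.012,0],0]
    - [1,[0.0023,-0.015,0],0]

```text
time: 18.6
tool_pos: [0.5255, -0.2921, 0.1254]
tool_rot: [0.542, 0.458, 0.537, -0.457]
contact_force: [-0.1, 0.7, 10.8]
gripper_width: 0.273
```

Call:
play_rows:
  motion:
    - [1,[0.0005,-0.003,0],0]
    - [1,[0.0009,-0.006,0],0]
    - [1,[0.0014,-0.009,0],0]
    - [1,[0.0018,-0.012,0],0]
    - [1,[0.0023,-0.015,0],0]

```text
time: 19.1
tool_pos: [0.5279, -0.3068, 0.1254]
tool_rot: [0.541, 0.458, 0.538, -0.456]
contact_force: [1.2, 0.6, 10.7]
gripper_width: 0.273
```

Call:
play_rows:
  motion:
    - [1,[0.0004,-0.003,-0.0003],0]
    - [1,[0.0009,-0.006,-0.0003],0]
    - [1,[0.0013,-0.009,-0.0003],0]
    - [1,[0.0017,-0.012,-0.0003],0]
    - [1,[0.0022,-0.015,-0.0003],0]

```text
time: 19.6
tool_pos: [0.5301, -0.3209, 0.1252]
tool_rot: [0.541, 0.459, 0.538, -0.456]
contact_force: [0.5, 5.1, 14.0]
gripper_width: 0.273
```

Call:
play_rows:
  motion:
    - [1,[0.0005,-0.003,0],0]
    - [1,[0.0009,-0.006,0],0]
    - [1,[0.0014,-0.009,0],0]
    - [1,[0.0018,-0.012,0],0]
    - [1,[0.0023,-0.015,0],0]

```text
time: 20.1
tool_pos: [0.5326, -0.3372, 0.1254]
tool_rot: [0.542, 0.458, 0.537, -0.456]
contact_force: [1.4, -0.2, 10.8]
gripper_width: 0.272
```

Call:
play_rows:
  motion:
    - [1,[0.0005,-0.003,0],0]
    - [1,[0.0009,-0.006,0],0]
    - [1,[0.0012,-0.008,0],0]
    - [1,[0.0012,-0.008,0],0]

```text
time: 20.5
tool_pos: [0.5339, -0.3456, 0.1254]
tool_rot: [0.542, 0.458, 0.537, -0.457]
contact_force: [0.6, 1.1, 9.5]
gripper_width: 0.271
```

The first pass is even, at about 14–18 N of contact. A return pass makes sure every clip is home.

Call:
play_rows:
  motion:
    - [1,[-0.001,0.003,-0.0005],0]
    - [1,[-0.0016,0.007,-0.0005],0]
    - [1,[-0.0023,0.011,-0.0005],0]
    - [1,[-0.003,0.015,-0.0005],0]
    - [1,[-0.0036,0.019,-0.0005],0]

```text
time: 21.0
tool_pos: [0.5306, -0.3266, 0.1254]
tool_rot: [0.543, 0.458, 0.536, -0.457]
contact_force: [1.9, -0.4, 10.2]
gripper_width: 0.27
```

Call:
play_rows:
  motion:
    - [1,[-0.0007,0.004,0],0]
    - [1,[-0.0013,0.008,0],0]
    - [1,[-0.002,0.012,0],0]
    - [1,[-0.0026,0.016,0],0]
    - [1,[-0.0033,0.02,0],0]

```text
time: 21.5
tool_pos: [0.5273, -0.3065, 0.1253]
tool_rot: [0.542, 0.458, 0.536, -0.457]
contact_force: [1.4, -0.4, 11.2]
gripper_width: 0.269
```

Call:
play_rows:
  motion:
    - [1,[-0.0007,0.004,0],0]
    - [1,[-0.0013,0.008,0],0]
    - [1,[-0.002,0.012,0],0]
    - [1,[-0.0026,0.016,0],0]
    - [1,[-0.0033,0.02,0],0]

```text
time: 22.0
tool_pos: [0.524, -0.2865, 0.1253]
tool_rot: [0.542, 0.458, 0.536, -0.457]
contact_force: [1.2, -0.9, 10.5]
gripper_width: 0.272
```

Call:
play_rows:
  motion:
    - [1,[-0.0007,0.004,0],0]
    - [1,[-0.0013,0.008,0],0]
    - [1,[-0.002,0.012,0],0]
    - [1,[-0.0026,0.016,0],0]
    - [1,[-0.0033,0.02,0],0]

```text
time: 22.5
tool_pos: [0.5206, -0.2665, 0.1253]
tool_rot: [0.542, 0.458, 0.537, -0.457]
contact_force: [1.1, -1.2, 11.4]
gripper_width: 0.272
```

Call:
play_rows:
  motion:
    - [1,[-0.0007,0.004,0],0]
    - [1,[-0.0013,0.008,0],0]
    - [1,[-0.002,0.012,0],0]
    - [1,[-0.0026,0.016,0],0]
    - [1,[-0.0033,0.02,0],0]

```text
time: 23.0
tool_pos: [0.5173, -0.2464, 0.1252]
tool_rot: [0.542, 0.458, 0.537, -0.457]
contact_force: [0.6, -0.6, 11.7]
gripper_width: 0.274
```

Call:
play_rows:
  motion:
    - [1,[-0.0007,0.004,0],0]
    - [1,[-0.0013,0.008,0],0]
    - [1,[-0.002,0.012,0],0]
    - [1,[-0.0026,0.016,0],0]
    - [1,[-0.0033,0.02,0],0]

```text
time: 23.5
tool_pos: [0.5139, -0.2264, 0.1252]
tool_rot: [0.542, 0.458, 0.537, -0.457]
contact_force: [0.5, 0.2, 11.2]
gripper_width: 0.272
```

Call:
play_rows:
  motion:
    - [1,[-0.0007,0.004,0],0]
    - [1,[-0.0013,0.008,0],0]
    - [1,[-0.002,0.012,0],0]
    - [1,[-0.0026,0.016,0],0]
    - [1,[-0.0033,0.02,0],0]

```text
time: 24.0
tool_pos: [0.5106, -0.2063, 0.1251]
tool_rot: [0.542, 0.458, 0.537, -0.456]
contact_force: [0.3, -1.1, 11.5]
gripper_width: 0.27
```

Call:
play_rows:
  motion:
    - [1,[-0.0007,0.004,0],0]
    - [1,[-0.0013,0.008,0],0]
    - [1,[-0.002,0.012,0],0]
    - [1,[-0.0021,0.013,0],0]
    - [1,[-0.0021,0.013,0],0]

```text
time: 24.5
tool_pos: [0.5084, -0.1929, 0.125]
tool_rot: [0.542, 0.458, 0.537, -0.456]
contact_force: [-0.1, 0.8, 11.2]
gripper_width: 0.278
```

Call:
play_rows:
  motion:
    - [1,[0,0,0.01],0]
    - [1,[0,0,0.03],0]
    - [1,[0,0,0.06],0]
    - [1,[0,0,0.09],0]
    - [1,[0,0,0.104],0]

```text
time: 25.0
tool_pos: [0.5061, -0.1921, 0.227]
tool_rot: [0.54, 0.457, 0.539, -0.457]
contact_force: [0.0, 0.0, -2.7]
gripper_width: 0.275
```

Call:
play_rows:
  motion:
    - [1,[0.002,0.02,0],0.14]
    - [1,[0.005,0.05,0],0.28]
    - [1,[0.008,0.08,0],0.42]
    - [1,[0.011,0.11,0],0.56]
    - [1,[0.013,0.14,0],0.7]

```text
time: 25.5
tool_pos: [0.5177, -0.0506, 0.2232]
tool_rot: [0.663, 0.243, 0.665, -0.243]
contact_force: [0.2, 0.7, -3.9]
gripper_width: 0.273
```

Call:
play_rows:
  motion:
    - [1,[0.003,0.03,0],0.14]
    - [1,[0.006,0.06,0],0.28]
    - [1,[0.009,0.09,0],0.42]
    - [1,[0.012,0.12,0],0.56]
    - [1,[0.014,0.15,0],0.7]

```text
time: 26.0
tool_pos: [0.5317, 0.0992, 0.2232]
tool_rot: [0.706, 0.0, 0.708, -0.0]
contact_force: [0.9, 0.2, -3.6]
gripper_width: 0.274
```

Call:
play_rows:
  motion:
    - [1,[0.002,0.03,0],0.14]
    - [1,[0.005,0.05,0],0.28]
    - [1,[0.005,0.066,0],0.319]
    - [1,[0.005,0.066,0],0.319]
    - [1,[0.005,0.066,0],0.319]

```text
time: 26.5
tool_pos: [0.5372, 0.1636, 0.2245]
tool_rot: [0.698, -0.11, 0.699, 0.11]
contact_force: [-0.3, 0.6, -3.5]
gripper_width: 0.271
```

```bash
python3 - <<'E'
from h import *
from scipy.spatial.transform import Rotation as R
b,d=save('side','side6');a,dt=save('top','top6')
u,v=proj('side',[.541,.165,.17])[0].astype(int)
x=cv2.resize(b[v-45:v+55,u-50:u+50],None,fx=4,fy=4,interpolation=2)
u,v=proj('top',[.54,-.26,.05])[0].astype(int)
y=cv2.resize(a[v-50:v+50,u-50:u+50],None,fx=4,fy=4,interpolation=2)
cv2.imwrite('pics/crop7.png',np.hstack([x,y])[:,:,::-1])
s=state();q=s['tool_rot'];M=R.from_quat([q[1],q[2],q[3],q[0]]).as_matrix()
print(s['contact_force'],s['tool_pos'],s['time'],np.degrees(np.arctan2(M[1,2],M[0,2])))
yaw=.162;e=np.array([np.cos(yaw),np.sin(yaw)]);n=np.array([-np.sin(yaw),np.cos(yaw)])
for nm in('top0','top6'):
  D=np.load('pics/top0.npy') if nm=='top0' else dt
  vv,uu=np.mgrid[:420,:560];P=unproj('top',uu,vv,D);Q=P[...,:2]-np.array([.575,-.259]);A=Q@e;B=Q@n
  print(nm,[round(float(np.median(P[(abs(A+.055)<.004)&(abs(B-y)<.01)][:,2])),4) for y in np.arange(-.075,.08,.025)])
for t in ('roller','roller_grip'):
  for r in nets.landmark_of('side',t):print(t,r)
E
```

```text
[ 0.19298912 -0.75801591 -3.8474675 ] [0.53759385 0.16308651 0.22509147] 26.6 17.819718246711105
top0 [0.0705, 0.0689, 0.0711, 0.0681, 0.0711, 0.0694, 0.0712]
top6 [0.0659, 0.0663, 0.0661, 0.0641, 0.0655, 0.0646, 0.0653]
roller {'at': [0.678, 0.2048, -0.0014], 'score': 0.92}
roller {'at': [0.5324, 0.1652, 0.1639], 'score': 0.65}
roller_grip {'at': [0.535, 0.1647, 0.2426], 'score': 0.67}
roller_grip {'at': [0.6759, 0.2084, 0.075], 'score': 0.67}
```

View pics/crop7.png

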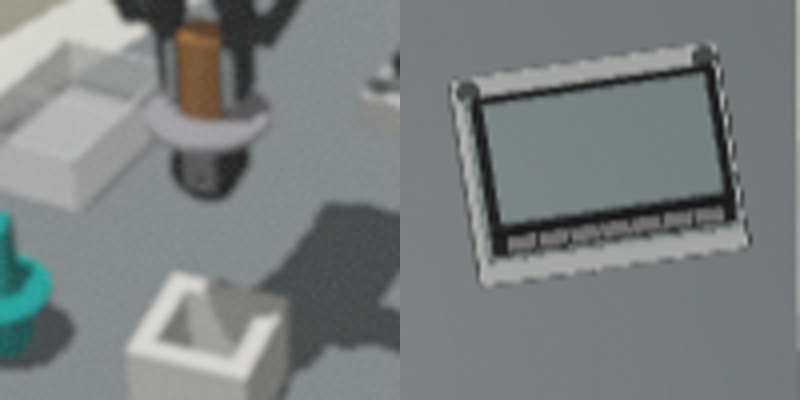

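All seven clips sit about 4–5 mm lower than before, with tops level at about 65.5 mm. The roller hangs upright over the white stand, at crop (205,330). I centre it and lower.

Call:
play_rows:
  motion:
    - [1,[0.0037,0.002,-0.03],0]
    - [1,[0.0037,0.002,-0.06],0]
    - [1,[0.0037,0.002,-0.08],0]
    - [1,[0.0037,0.002,-0.09],0]
    - [1,[0.0037,0.002,-0.092],0]

```text
time: 27.2
tool_pos: [0.5407, 0.1653, 0.1322]
tool_rot: [0.698, -0.11, 0.699, 0.11]
contact_force: [-1.0, -1.2, -3.3]
gripper_width: 0.272
```

Call:
play_rows:
  motion:
    - [1,[0,0,0],0]
    - [1,[0,0,0],0]
    - [1,[0,0,-0.004],0]
    - [1,[0,0,-0.01],0]
    - [1,[0,0,-0.016],0]

```text
time: 27.7
tool_pos: [0.5416, 0.166, 0.1175]
tool_rot: [0.699, -0.11, 0.698, 0.11]
contact_force: [-0.6, 0.2, -3.2]
gripper_width: 0.273
```

Call:
play_rows:
  motion:
    - [1,[0,0,-0.01],0]
    - [1,[0,0,-0.02],0]
    - [1,[0,0,-0.03],0]
    - [1,[0,0,-0.036],0]
    - [1,[0,0,-0.038],0]

```text
time: 28.2
tool_pos: [0.5407, 0.1657, 0.0781]
tool_rot: [0.698, -0.11, 0.699, 0.11]
contact_force: [0.8, -0.8, -4.1]
gripper_width: 0.273
```

Call:
play_rows:
  motion:
    - [1,[0,0,-0.001],0]
    - [1,[0,0,-0.002],0]
    - [1,[0,0,-0.002],0]

```text
time: 28.5
tool_pos: [0.5418, 0.166, 0.078]
tool_rot: [0.699, -0.11, 0.698, 0.11]
contact_force: [0.5, 0.6, -3.8]
gripper_width: 0.273
```

Call:
play_rows:
  motion:
    - [1,[0,0,-0.0007],0]
    - [1,[0,0,-0.0014],0]
    - [1,[0,0,-0.0014],0]

```text
time: 28.8
tool_pos: [0.5419, 0.166, 0.077]
tool_rot: [0.699, -0.11, 0.698, 0.11]
contact_force: [-0.7, 0.8, 0.5]
gripper_width: 0.277
```

Call:
play_rows:
  motion:
    - [1,[0,0,-0.0007],0]
    - [1,[0,0,-0.0014],0]
    - [1,[0,0,-0.0014],0]

```text
time: 29.1
tool_pos: [0.5419, 0.166, 0.077]
tool_rot: [0.699, -0.11, 0.698, 0.11]
contact_force: [-5.5, -0.8, 8.5]
gripper_width: 0.27
```

Seated on the rim. I release and rise.

Call:
play_rows:
  motion:
    - [0.3,[0,0,0.001],0]
    - [-0.3,[0,0,0.001],0]
    - [-1,[0,0,0.001],0]
    - [-1,[0,0,0.001],0]
    - [-1,[0,0,0.001],0]

```text
time: 29.6
tool_pos: [0.5415, 0.1659, 0.0756]
tool_rot: [0.698, -0.11, 0.699, 0.11]
contact_force: [-0.7, 0.2, -0.1]
gripper_width: 0.999
```

Call:
play_rows:
  motion:
    - [-1,[0,0,0.01],0]
    - [-1,[0,0,0.03],0]
    - [-1,[0,0,0.07],0]
    - [-1,[0,0,0.11],0]
    - [-1,[0,0,0.15],0]

```text
time: 30.1
tool_pos: [0.5413, 0.1659, 0.228]
tool_rot: [0.699, -0.11, 0.698, 0.11]
contact_force: [1.1, 0.0, 0.3]
gripper_width: 0.998
```

Call:
play_rows:
  motion:
    - [-1,[-0.02,-0.04,0],0]
    - [-1,[-0.04,-0.08,0],0]
    - [-1,[-0.06,-0.12,0],0]
    - [-1,[-0.08,-0.16,0],0]
    - [-1,[-0.08,-0.16,0],0]

```text
time: 30.6
tool_pos: [0.4601, 0.0026, 0.2266]
tool_rot: [0.699, -0.109, 0.698, 0.108]
contact_force: [0.1, -0.5, -0.4]
gripper_width: 1.003
```

```bash
python3 - <<'E'
from h import *
b,d=save('side','side7');a,dt=save('top','top7')
u,v=proj('side',[.541,.165,.07])[0].astype(int)
x=cv2.resize(b[v-50:v+50,u-50:u+50],None,fx=4,fy=4,interpolation=2)
u,v=proj('top',[.54,.165,.05])[0].astype(int)
y=cv2.resize(a[v-50:v+50,u-50:u+50],None,fx=4,fy=4,interpolation=2)
cv2.imwrite('pics/crop8.png',np.hstack([x,y])[:,:,::-1])
for c in('top','side'):
  for t in ('roller','stand','roller_grip'):
    for r in nets.landmark_of(c,t):print(c,t,r)
for c,im,D in(('top',a.astype(int),dt),('side',b.astype(int),d)):
    vv,uu=np.mgrid[:420,:560];P=unproj(c,uu,vv,D)
    near=(np.hypot(P[...,0]-.543,P[...,1]-.165)<.05)
    br=near&(im[...,0]-im[...,2]>50)&(P[...,2]>.112);print(c,P[br].mean(0),P[br].max(0))
print(state()['time'],state()['contact_force'],state()['tool_pos'])
E
```

```text
top roller {'at': [0.6799, 0.2092, 0.0018], 'score': 0.65}
top roller {'at': [0.5434, 0.162, 0.0189], 'score': 0.64}
top roller {'at': [0.4955, 0.4463, -0.001], 'score': 0.39}
top stand {'at': [0.4046, 0.232, -0.0002], 'score': 0.88}
top stand {'at': [0.5477, 0.1681, 0.0005], 'score': 0.53}
top roller_grip {'at': [0.5453, 0.1617, 0.0932], 'score': 0.83}
top roller_grip {'at': [0.6817, 0.2061, 0.0771], 'score': 0.66}
top roller_grip {'at': [0.5746, -0.2623, -0.0013], 'score': 0.45}
side roller {'at': [0.6761, 0.2023, -0.0017], 'score': 0.94}
side roller {'at': [0.5369, 0.1663, 0.0168], 'score': 0.58}
side stand {'at': [0.4049, 0.2354, 0.0025], 'score': 0.87}
side stand {'at': [0.5475, 0.1647, -0.0003], 'score': 0.76}
side roller_grip {'at': [0.5387, 0.1698, 0.0929], 'score': 0.77}
side roller_grip {'at': [0.675, 0.2078, 0.0774], 'score': 0.71}
top [0.54157589 0.16613377 0.12039103] [0.55347    0.17649981 0.12952213]
side [0.53964628 0.16960453 0.11947116] [0.55417535 0.17922914 0.12305154]
31.0 [-0.1942632   0.01018752 -0.24280123] [0.46178292 0.00679061 0.22577725]
```

View pics/crop8.png

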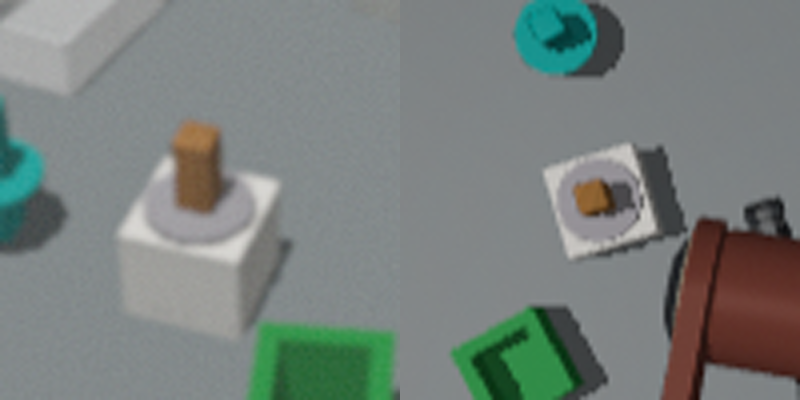

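The roller stands upright with its disc flat on the white rim, side crop (200,200) and top crop (592,196), and the gripper is clear. I hand in.

```bash
python3 -c "
from plant import workorder
print(workorder.job_done())"
```

```text
the job is handed in; nothing more can be done
None
```

The strip is pressed home and the roller is back upright in its white stand and released. I handed the job in at about 31 s; the hand-in reports no verdict.

- **Handling:** I lifted the roller, saw the jaws lay along its axle, put it back and gripped it again a quarter turn round before rolling. The turquoise roller and green stand were left alone.
- **Rolling:** I pressed clip 7 home, rolled to clip 1, then rolled back. The force readings taken while rolling came to about 13–18 N of contact. They are taken only at the end of each move, so short peaks in between were not seen.
- **Clips:** The top camera's depth puts all seven clip tops 3–6 mm lower than at the start, nearly level at 64–66 mm. Wheel height on the return pass was smooth to within 0.4 mm. I could not read the clip joints directly.
- **Roller:** Its handle top is back at the starting height within about 0.5 mm, with the disc flat on the rim, and the gripper is open and clear. The network's side and top estimates of its position differed by up to 8 mm from each other, and were 6–11 mm from its estimate of the stand centre. The handle position from depth, about 1 mm off the stand centre in the top view and 4–5 mm in the side view, is what I relied on.
- **Bystanders:** I did not measure the multimeter, bin, jar and tweezers again at the end. No move came near them.

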